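Seat the knurled former on the bar bender

ROBOT

A 6-joint arm with a two-finger parallel gripper is mounted at the origin on the work surface. World frame = base frame: x ahead of the robot, y to its left, z up, the work surface at z = 0. Lengths are in m, angles in rad, forces in N, time in s.
With the tool pointing down it reaches from about 0.275 to 0.875 m from the base axis. Payload 12.5 kg.
Tool frame: the origin (TCP) lies between the finger pads; the fingertips stand 11 mm ahead of it and the grasp point (between the pads) lies 8 mm behind it; y points along the fingers, x is the direction in which the jaws open and shut, and the axes are right-handed (so a half turn about y gives the same grasp; the last joint's range is limited). The gripper opens to 85 mm and grips with 20 to 120 N. Pads are 22 mm wide; open, the fingers measure 114 mm over their backs; the gripper's body (76 mm by 85 mm) begins 54 mm behind the grasp point. The pads swing forward as they close: fully open they stand 13 mm farther back than shut.
Start: joints at [-1.335, 0.351, 1.652, -0, 1.139, -0.085], TCP at [0.173, -0.522, 0.242] pointing down, gripper open.
Joint ranges: [-2.75, 2.75], [-0.79, 2.1], [0.01, 2.65], [-1.57, 4.71], [0.07, 3.14], [-2.87, 2.87]. Speed limits (rad/s): [2.22, 2.22, 2.79, 3.14, 3.14, 3.14].

INTERFACE

Orientations are given as a unit quaternion [w, x, y, z].
In Python, from station import * gives the robot as it stands. The module is installed in compiled form; this text tells all that it offers.
- The arm moves only by the shell command python3 -m handwheel 'ROWS' [FORCE]. ROWS is JSON, a list of rows, each a list of 3 entries, a list of its own where there are three numbers: the turn, a rotation vector about the tool's x, y, z in degrees, then the shift along the tool's x, y, z in m, then the finger opening in m, from 0 to 0.0854. In form: [[[rx, ry, rz], [x, y, z], grip], ...]. A call has 1 to 20 rows; each row is the pose to reach, as a shift and turn from the pose commanded when the call began, along the tool's axes at that moment; what a row does not reach only later rows make up. A row lasts 1/12 s, in which the tool goes at most 41.7 mm and 7.16 degrees, less where a joint would pass 70% of its speed; a pose out of reach is approached as far as the arm can. A call with a gripper value outside its range is refused whole. The fingers move at their own pace and stop on an object; FORCE is the grip in N (left out, the last holds). Time passes only in rows, so rows that repeat a pose let the fingers close. It gives the time, the measured TCP pose, the force and the opening at its end, in the units of the state.
- sense(): the state, without advancing time (a new reading comes with each control period).
- grab_frame(name): name is "side" or "top"; returns a dict with "image" (384x512x3 uint8, red, green, blue), "depth" (384x512 float32, m along the optical axis (not along the pixel's ray), 0 where there is no reading), "camera_matrix" (3x3 intrinsics, pixels), "world_from_camera" (4x4, takes a point from camera to world coordinates). Camera axes: x right, y down, z forward; pixel columns grow to the right and rows downward; lengths in m; the calibration is good to about 2 mm. A picture is of the moment at which its call begins.
- sign_off(): hands the job in, once; it reports no verdict.
The state is a dict: "clock": time; "q": joint angles; "joint_velocities": joint speeds; "joint_efforts": joint torques, N m; "eef_pos": TCP position; "orientation": TCP orientation; "force": force on the tool from outside, world axes, zero at the start; "ft_torque": the same for the moment, N m; "opening": finger opening in m.
Only numpy, scipy, OpenCV 4.12 (cv2) and the standard library are available. Lean on these libraries where they do the work, as an engineer would, in place of code of your own. Each camera call takes 0.05 s, during which the arm holds its last target.

TASK

Fit the knurled steel former to the hand bar bender: pick it up, lower it over the upright post and turn it, without forcing it against the cross pin, until the hidden keyway inside it drops over the pin; then push it fully home on its seat against the lift-off spring. Finish while still holding it pushed home, so that the clip hole near the top of the post stays clear for the retaining clip, and leave the plain former, the cup and the hammer where they are.

Things in the scene. Friction and masses are not known exactly. Their poses are not given: they have to be found in the camera images.
- former: Bright steel collar standing loose on the bench, 0.65 kg, 54 mm diameter, 56 mm tall. Upper 33 mm knurled: grip there, from any side. Bore 26 mm right through. Two opposite keyways, 11 mm wide, 18 mm deep, chamfered, are cut up into the bore from the underside: hidden, unmarked, to be found by turning (they come round every half turn). Origin: centre of underside, z up the bore.
- seat (a point): Centre of the bender's flat seat, on the post's axis, 22 mm above the bench: the former's underside rests here when fully home. z up; x and y turn with the bender, which is bolted down. The lift-off sleeve round the post holds an unpressed former 8 mm above the seat; the last 8 mm must be pushed.
- pin (a point): Middle of the 8 mm cross pin through the post, 12 mm above the seat; x runs along the pin, which sticks out 6 mm on both sides of the post, its top 16 mm above the seat. Post, pin and sleeve are oiled. A former whose keyways are not over the pin rests on it, underside 16 mm above the seat; once a keyway lies within about 0.1 rad of the pin it can drop 8 mm onto the lift-off sleeve.
- post_top (a point): Top end of the bender's upright steel post, on its axis, 74 mm above the seat. Post diameter 24 mm, its last 8 mm tapering to 15 mm. The clip hole, 13 mm below this point, shows above the former only when that is fully home.
- lift_sleeve (a joint): How far the brass lift-off sleeve round the foot of the post is pressed down, in m: 0 when up (its 40 mm top 8 mm above the seat), 0.008 when the former is fully home. Its spring pushes up with 10.5 N when up and 14.5 N when home, so it lifts the former back off the seat if that is let go.
- bender: Hand bar bender bolted to the bench; origin under the post at bench height. Blue plate 130 (x) by 200 (y) by 10 mm. In its frame: blue bar stop with its screw at x -27 to 35, y 59 to 89, up to z 38 mm; swing arm along -y, 44 mm wide, up to z 21, its follower roller (32 mm diameter) at y -105 up to z 55; then the handle, 30 mm thick, to y -515, up to z 41.
- plain_former: A bystander, leave it alone: dark smooth ring-shaped former without knurling, 72 mm diameter, 30 mm high, bore 26 mm, loose on the bench. Origin at the centre of its underside.
- cup: A bystander, leave it alone: open grey metal cup, about 74 mm across the rim and 85 mm high, loose on the bench. Origin at the centre of its underside.
- hammer: A bystander, leave it alone: ball-pein hammer lying on the bench beyond the work, 320 mm long, 31 mm high, wooden handle. Origin under the middle of its length; its head is at +x.
Not all that is in view belongs to the job. Several things have the shape of the former; the one meant has the colours described above.

How it is judged:
By the outcome, as a careful person would: the job done as asked, in the order asked, and still so for the second after the job is handed in, while the arm keeps its last pose, push and grip.
It also fails if it takes over 54 s, if anything falls off the work surface, if the arm or the gripper's body presses on something with over 40 N, if the wrist force passes 120 N, or if a joint passes its speed limit or range.

## Working session

There is one attempt and no reset: what is moved stays moved. The work goes in short steps, Python scripts to look and compute and a shell command to move; the robot and the scene stay as the last step left them, time stands still between calls to the robot, and variables do not carry over. Pictures are saved under pics/ and viewed, and the job is handed in when it is done.

```bash
mkdir -p pics
python3 - <<'E'
from station import *
import cv2
s=sense();print(s)
for n in("side","top"):
    f=grab_frame(n);cv2.imwrite(f"pics/{n}0.png",f["image"][:,:,::-1]);print(n,f["camera_matrix"],f["world_from_camera"])
E
```

```text
{'clock': 0.0, 'q': array([-1.33457216e+00,  3.51279673e-01,  1.65241930e+00, -3.60496073e-05,
        1.13913661e+00, -8.46322984e-02]), 'joint_velocities': array([-1.66308540e-04, -9.45685798e-04,  1.42767761e-03, -2.59683655e-04,
        3.18527423e-04,  5.66568189e-05]), 'joint_efforts': array([-3.39588360e-04, -5.06098044e+01, -2.91403180e+01, -7.17508374e-05,
        4.57179165e-03,  2.33320588e-05]), 'eef_pos': array([ 0.17338154, -0.52161286,  0.24173646]), 'orientation': array([ 0.57373051, -0.57317544,  0.41404551, -0.41336369]), 'force': array([0.14765043, 0.55991907, 0.07309627]), 'ft_torque': array([0.00444889, 0.03699725, 0.01041269]), 'opening': 0.085156249529745}
side [[403.91760134   0.         254.97278425]
 [  0.         403.91760134 194.19337362]
 [  0.           0.           1.        ]] [[-0.98718361 -0.0756407   0.14052402  0.46514018]
 [-0.15885484  0.55008724 -0.81985924  0.7108806 ]
 [-0.01528575 -0.83167452 -0.555053    0.52620812]
 [ 0.          0.          0.          1.        ]]
top [[407.205776     0.         254.60587333]
 [  0.         407.205776   189.82875937]
 [  0.           0.           1.        ]] [[ 0.01433497 -0.9845852   0.17431723  0.43712352]
 [-0.99988855 -0.01338814  0.00660638  0.05252309]
 [-0.00417076 -0.1743925  -0.98466739  0.89750695]
 [ 0.          0.          0.          1.        ]]
```

View pics/side0.png

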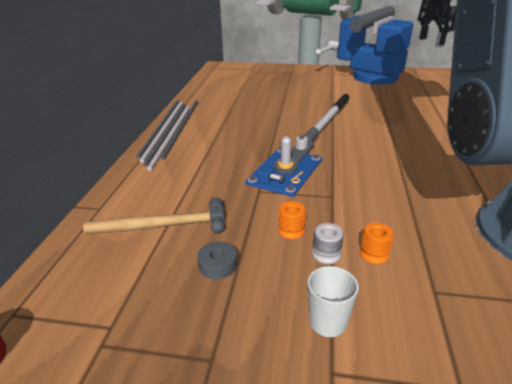

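View pics/top0.png

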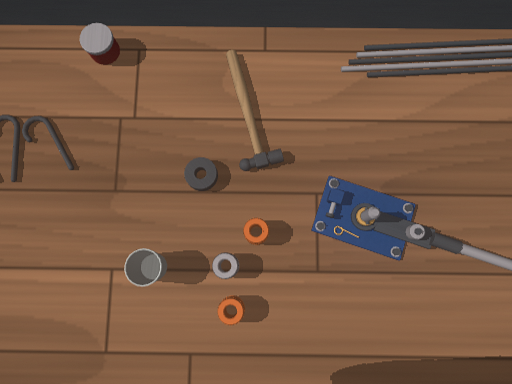

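The side view shows the steel former at (328,242) between two orange ones, with the cup at (331,300) and the post at (286,150). The top view has the former at (225,265), the post at (370,214), the roller at (417,231) and the cup at (145,267). Next I measure them.

```bash
cat > h.py <<'E'
from station import *
import numpy as np, cv2
def cloud(f):
    d=f["depth"];K=f["camera_matrix"];T=f["world_from_camera"]
    v,u=np.mgrid[:d.shape[0],:d.shape[1]]
    p=np.stack([(u-K[0,2])/K[0,0]*d,(v-K[1,2])/K[1,1]*d,d],-1)
    w=p@T[:3,:3].T+T[:3,3]; w[d==0]=np.nan
    return w
def ray(f,u,v,z):
    K=f["camera_matrix"];T=f["world_from_camera"]
    r=T[:3,:3]@np.array([(u-K[0,2])/K[0,0],(v-K[1,2])/K[1,1],1]);t=T[:3,3]
    return t+r*(z-t[2])/r[2]
def proj(f,p):
    T=np.linalg.inv(f["world_from_camera"]);c=T[:3,:3]@np.asarray(p)+T[:3,3];q=f["camera_matrix"]@c;return q[:2]/q[2]
E
python3 - <<'E'
from h import *
for n,wins in(("top",dict(former=(205,245,245,290),post=(350,195,390,235),roller=(405,218,430,243),cup=(120,245,170,290),plain=(180,150,222,195))),("side",dict(former=(308,218,348,268),post=(274,130,300,172)))):
    f=grab_frame(n);w=cloud(f);im=f["image"]
    for k,(a,b,c,d) in wins.items():
        p=w[b:d,a:c].reshape(-1,3);p=p[~np.isnan(p[:,0])]
        zt=np.percentile(p[:,2],99.5)
        print(n,k,"top z",zt)
        q=p[p[:,2]>zt-0.006]
        (cx,cy),r=cv2.minEnclosingCircle(q[:,:2].astype(np.float32));print("  circle",cx,cy,r,len(q), "hist",np.histogram(p[:,2],bins=np.arange(-.005,.12,.01))[0])
    if n=="top":
        m=((im[...,2]>im[...,0]*1.5)&(im[...,2]>60)).astype(np.uint8)
        cs=max(cv2.findContours(m,0,2)[0],key=cv2.contourArea);
        pts=np.array([ray(f,*x[0],0.010)[:2] for x in cs]);print("plate",cv2.minAreaRect((pts*1000).astype(np.float32)))
    a,b,c,d=wins["former"]if n=="top"else(240,120,360,275)
    cv2.imwrite(f"pics/{n}1a.png",cv2.resize(im[b:d,a:c,::-1],None,fx=6 if n=="side" else 3,fy=6 if n=="side" else 3)[:600] if n=="side" else cv2.resize(im[170:300,190:440,::-1],None,fx=3.2,fy=3.2,interpolation=2))
E
```

```text
top former top z 0.058011910559695644
  circle 0.4301672577857971 0.11741984635591507 0.026779774576425552 383 hist [1323    6   13    7   19  220  200    0    0    0    0    0]
top post top z 0.09639452521548014
  circle 0.5381542444229126 -0.18050512671470642 0.01041598804295063 76 hist [  2 728 541 116  31  14  13  17  19  86  26   0]
top roller top z 0.05648949354825785
  circle 0.5077358484268188 -0.2760685086250305 0.011844093911349773 38 hist [127  14 250  25  34 165   9   0   0   0   0   0]
top cup top z 0.08609081834345654
  circle 0.4243866801261902 0.2761280834674835 0.037203434854745865 214 hist [1350  111   81   70   83   87   92  101  226   36    0    0]
top plain top z 0.032241599501569886
  circle 0.6281237602233887 0.17833101749420166 0.035941675305366516 686 hist [1070   42   41  723    0    0    0    0    0    0    0    0]
plate ((537.3047485351562, -179.88003540039062), (199.07106018066406, 128.8968505859375), 71.80934143066406)
side former top z 0.08502485553887487
  circle 0.4322848916053772 0.24472221732139587 0.011785337701439857 17 hist [993 135  77 119 165 238 249   0   6  11   0   0]
side post top z 0.09585538920992179
  circle 0.5398373007774353 -0.177617147564888 0.01030598022043705 36 hist [317 114 282  93  63  53  37  34  36  47  13   0]
```

View pics/top1a.png

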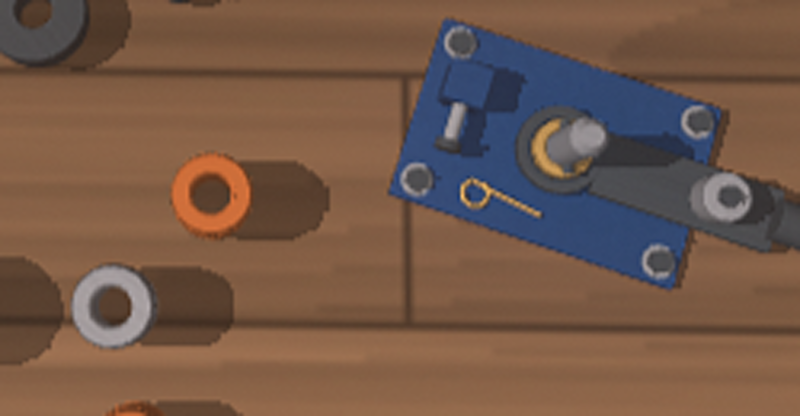

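The former at (0.430, 0.117) and the post at (0.538, -0.180) agree with the plate centre and the known heights. Next I work out the tool axes and how the wrist angle relates to yaw.

```bash
cat >> h.py <<'E'
from scipy.spatial.transform import Rotation as Ro
def tool():
    s=sense();q=s["orientation"];R=Ro.from_quat([q[1],q[2],q[3],q[0]]).as_matrix();return s,R
E
python3 - <<'E'
from h import *
s,R=tool();print(R.round(4));print(np.degrees(s["q"]))
# refined: post top + former by colour, both cameras
for n,wf,wp in(("top",(205,245,245,290),(360,200,385,225)),("side",(308,218,348,268),(276,132,298,165))):
    f=grab_frame(n);im=f["image"];w=cloud(f)
    a,b,c,d=wf
    p=w[b:d,a:c].reshape(-1,3);p=p[(p[:,2]>.050)&(p[:,2]<.062)&(p[:,1]<.16)]
    (cx,cy),r=cv2.minEnclosingCircle(p[:,:2].astype(np.float32));print(n,"former",cx,cy,r)
    a,b,c,d=wp
    p=w[b:d,a:c].reshape(-1,3);
    for lo,hi in((.045,.06),(.06,.086),(.092,.1)):
        q=p[(p[:,2]>lo)&(p[:,2]<hi)];print(n,"post",lo,len(q),q.mean(0),q.min(0),q.max(0))
t,=[np.array([.4302,.1174,.2417])]
print("tool shift to former",R.T@(t-s["eef_pos"]))
E
```

```text
[[ 3.153e-01 -2.000e-04  9.490e-01]
 [-9.490e-01  7.000e-04  3.153e-01]
 [-7.000e-04 -1.000e+00  1.000e-04]]
[-7.64679594e+01  2.01121811e+01  9.46619170e+01 -4.33233506e-04
  6.52657220e+01 -4.84922366e+00]
top former 0.4300823211669922 0.11742127686738968 0.02691955491900444
top post 0.045 23 [ 0.53464205 -0.17231256  0.05230122] [ 0.52644056 -0.18076643  0.04573473] [ 0.54676053 -0.16879036  0.05897774]
top post 0.06 46 [ 0.53457556 -0.17334674  0.07441475] [ 0.52666715 -0.19240021  0.06231419] [ 0.54717475 -0.16812051  0.08591325]
top post 0.092 61 [ 0.53828254 -0.18012139  0.09465094] [ 0.52997233 -0.1894549   0.09236766] [ 0.54610517 -0.17162567  0.09940088]
side former 0.4320880174636841 0.1203794851899147 0.02707417495548725
side post 0.045 54 [ 0.53573056 -0.18920859  0.05149218] [ 0.51628069 -0.28576346  0.04544309] [ 0.54974828 -0.16612498  0.05929143]
side post 0.06 95 [ 0.53888768 -0.17005434  0.07274232] [ 0.52807415 -0.1810668   0.06008313] [ 0.55028242 -0.16418324  0.08573913]
side post 0.092 26 [ 0.5401742  -0.17571486  0.09482267] [ 0.53328898 -0.18333317  0.09206945] [ 0.54871402 -0.16849509  0.09699868]
tool shift to former [-0.5255586   0.00066175  0.44525242]
```

```bash
python3 -m handwheel '[[[0,4,0],[-0.10,0,0.085],0.085],[[0,8,0],[-0.20,0,0.170],0.085],[[0,12,0],[-0.30,0,0.254],0.085],[[0,18,0],[-0.40,0,0.338],0.085],[[0,18,0],[-0.50,0,0.423],0.085],[[0,18,0],[-0.527,0,0.446],0.085],[[0,18,0],[-0.527,0,0.446],0.085],[[0,18,0],[-0.527,0,0.446],0.085],[[0,18,0],[-0.527,0,0.446],0.085],[[0,18,0],[-0.527,0,0.446],0.085],[[0,18,0],[-0.527,0,0.446],0.085],[[0,18,0],[-0.527,0,0.446],0.085],[[0,18,0],[-0.527,0,0.446],0.085],[[0,18,0],[-0.527,0,0.446],0.085],[[0,18,0],[-0.527,0,0.446],0.085],[[0,18,0],[-0.527,0,0.446],0.085],[[0,18,0],[-0.527,0,0.446],0.085],[[0,18,0],[-0.527,0,0.446],0.085],[[0,18,0],[-0.527,0,0.446],0.085],[[0,18,0],[-0.527,0,0.446],0.085]]'
python3 -c "
from h import *
s,R=tool();print(R.round(3),np.degrees(s['q']).round(1));print(R.T@(np.array([.431,.1188,.034])-s['eef_pos']))"
```

```text
clock: 1.97
eef_pos: [0.4302, 0.1184, 0.2422]
orientation: [-0.502, 0.502, -0.498, 0.498]
force: [-0.6, 0.5, -0.7]
opening: 0.085
[[ 0.007 -0.001  1.   ]
 [-1.    -0.     0.007]
 [ 0.    -1.    -0.001]] [  9.4   9.2 109.1  -0.   61.7  99. ]
[-0.00044945  0.20815403  0.00095457]
```

```bash
python3 -m handwheel '[[[0,0,0],[0,0.04,0.001],0.085],[[0,0,0],[0,0.08,0.001],0.085],[[0,0,0],[0,0.12,0.001],0.085],[[0,0,0],[0,0.14,0.001],0.085],[[0,0,0],[0,0.14,0.001],0.085],[[0,0,0],[0,0.14,0.001],0.085]]'
python3 - <<'E'
from h import *
for n in("side","top"):
    f=grab_frame(n);u,v=proj(f,[.431,.1188,.05]).astype(int);im=f["image"][max(0,v-75):v+75,u-100:u+100,::-1]
    cv2.imwrite(f"pics/{n}2.png",cv2.resize(im,None,fx=3,fy=3))
E
```

```text
clock: 2.47
eef_pos: [0.4313, 0.1179, 0.1025]
orientation: [-0.501, 0.502, -0.499, 0.498]
force: [-0.5, -0.7, 0.3]
opening: 0.0849
```

View pics/side2.png

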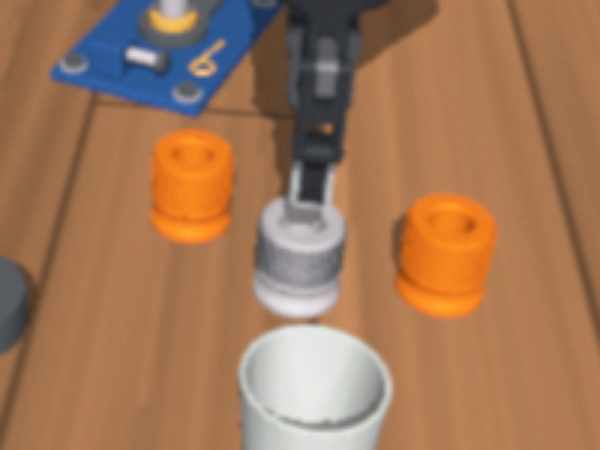

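View pics/top2.png

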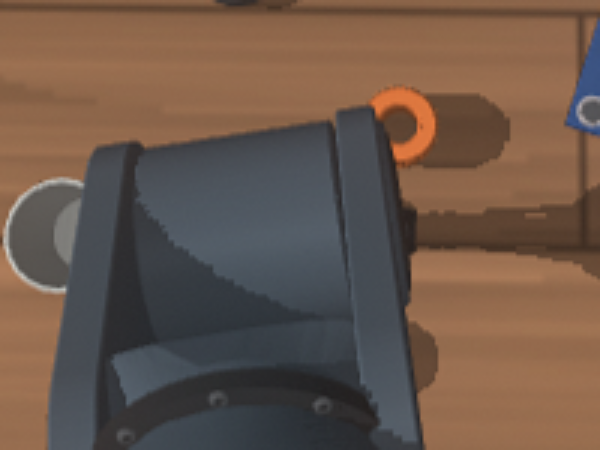

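In the side view the open fingers hang centred over the former at (300,250), and the cup and orange formers are clear. The top view is blocked by the arm. I'll descend and close gently.

```bash
python3 -m handwheel '[[[0,0,0],[0,0.02,0],0.085],[[0,0,0],[0,0.04,0],0.085],[[0,0,0],[0,0.055,0],0.085],[[0,0,0],[0,0.066,0],0.085],[[0,0,0],[0,0.066,0],0.085],[[0,0,0],[0,0.066,0],0.07],[[0,0,0],[0,0.066,0],0.06],[[0,0,0],[0,0.066,0],0.05],[[0,0,0],[0,0.066,0],0.045],[[0,0,0],[0,0.066,0],0.045],[[0,0,0],[0,0.066,0],0.045],[[0,0,0],[0,0.066,0],0.045],[[0,0,0],[0,0.066,0],0.045],[[0,0,0],[0,0.066,0],0.045],[[0,0,0],[0,0.066,0],0.045],[[0,0,0],[0,0.066,0],0.045]]' 70
python3 - <<'E'
from h import *
print(sense()["force"])
f=grab_frame("side");u,v=proj(f,[.431,.1188,.05]).astype(int);im=f["image"][max(0,v-75):v+75,u-100:u+100,::-1]
cv2.imwrite("pics/side3.png",cv2.resize(im,None,fx=3,fy=3))
E
```

```text
clock: 3.9
eef_pos: [0.4325, 0.1189, 0.038]
orientation: [0.502, -0.501, 0.498, -0.499]
force: [-3.3, -1.5, 14.5]
opening: 0.0521
[-3.29133249 -1.52288399 14.47596251]
```

View pics/side3.png

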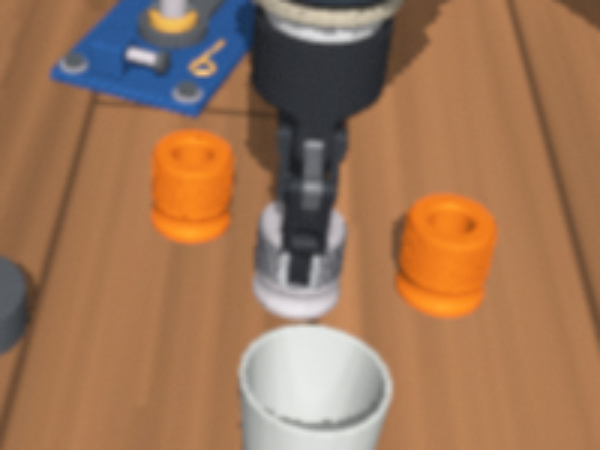

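```bash
python3 -m handwheel '[[[0,0,0],[0,-0.01,0],0.045],[[0,0,0],[0,-0.03,0],0.045],[[0,0,0],[0,-0.06,0],0.045],[[0,0,0],[0,-0.10,0],0.045],[[0,0,0],[0,-0.13,0],0.045],[[0,0,0],[0,-0.15,0],0.045],[[0,0,0],[0,-0.15,0],0.045],[[0,0,0],[0,-0.15,0],0.045],[[0,0,0],[0,-0.15,0],0.045]]'
python3 - <<'E'
from h import *
s,R=tool();print(R.round(3),s["force"],s["ft_torque"])
f=grab_frame("side");u,v=proj(f,[.431,.1188,.18]).astype(int);im=f["image"][max(0,v-75):v+75,u-100:u+100,::-1]
cv2.imwrite("pics/side4.png",cv2.resize(im,None,fx=3,fy=3))
e=s["eef_pos"];print(R.T@(np.array([.539,-.1788,e[2]])-e))
E
```

```text
clock: 4.7
eef_pos: [0.4305, 0.1187, 0.185]
orientation: [-0.501, 0.502, -0.499, 0.498]
force: [-0.3, -0.6, -7.6]
opening: 0.0524
[[ 0.007 -0.002  1.   ]
 [-1.    -0.     0.007]
 [ 0.    -1.    -0.002]] [-0.27037206 -0.57769702 -7.60493899] [0.02210622 0.00193588 0.01510002]
[ 2.98195489e-01 -1.39694544e-04  1.06525024e-01]
```

View pics/side4.png

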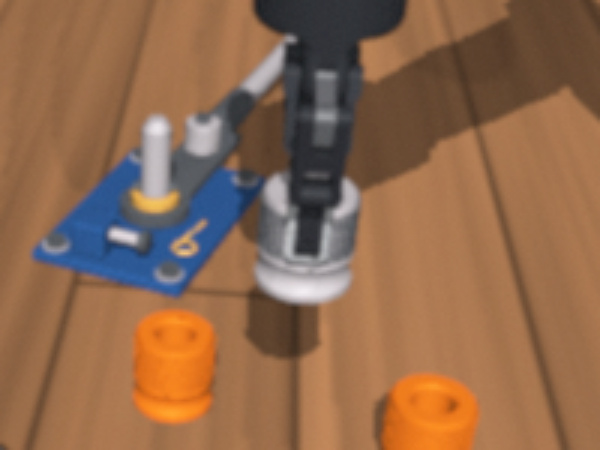

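```bash
python3 -m handwheel '[[[0,0,0],[0.025,0,0.009],0.045],[[0,0,0],[0.055,0,0.020],0.045],[[0,0,0],[0.09,0,0.032],0.045],[[0,0,0],[0.125,0,0.045],0.045],[[0,0,0],[0.16,0,0.057],0.045],[[0,0,0],[0.195,0,0.070],0.045],[[0,0,0],[0.23,0,0.082],0.045],[[0,0,0],[0.26,0,0.093],0.045],[[0,0,0],[0.28,0,0.10],0.045],[[0,0,0],[0.293,0,0.1045],0.045],[[0,0,0],[0.298,0,0.1065],0.045],[[0,0,0],[0.298,0,0.1065],0.045],[[0,0,0],[0.298,0,0.1065],0.045],[[0,0,0],[0.298,0,0.1065],0.045],[[0,0,0],[0.298,0,0.1065],0.045]]'
python3 - <<'E'
from h import *
s,R=tool();print(np.degrees(s["q"]).round(1),s["force"],s["ft_torque"])
for n in("side","top"):
    f=grab_frame(n);u,v=proj(f,[.539,-.179,.12]).astype(int);im=f["image"][max(0,v-75):v+75,u-100:u+100,::-1]
    print(n,u-100,max(0,v-75));cv2.imwrite(f"pics/{n}5.png",cv2.resize(im,None,fx=4,fy=4))
E
```

```text
clock: 6.0
eef_pos: [0.5398, -0.1773, 0.1863]
orientation: [-0.502, 0.502, -0.498, 0.498]
force: [0.2, -0.8, -6.3]
opening: 0.0516
[-22.9  25.6  95.1   0.   59.4  66.7] [ 0.15714669 -0.80661811 -6.2726864 ] [ 0.02437239  0.00125494 -0.02273336]
side 186 53
top 277 134
```

View pics/side5.png

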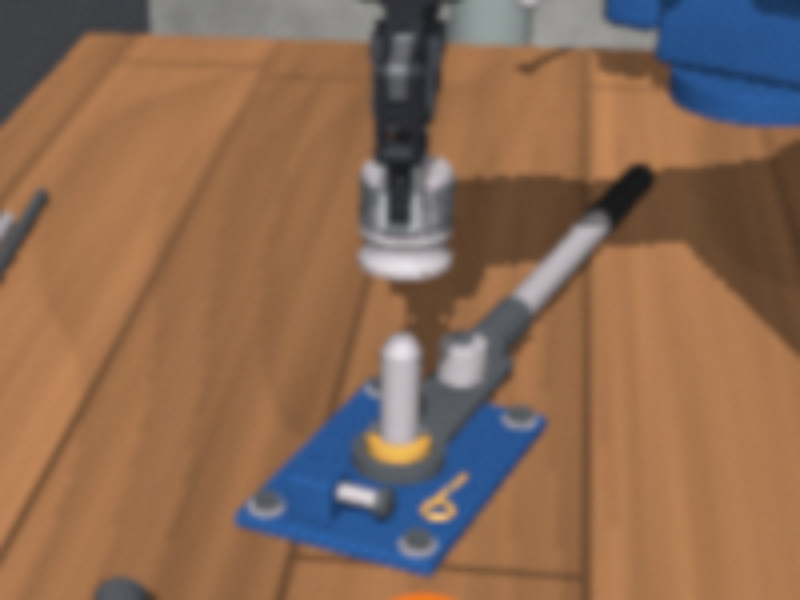

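View pics/top5.png

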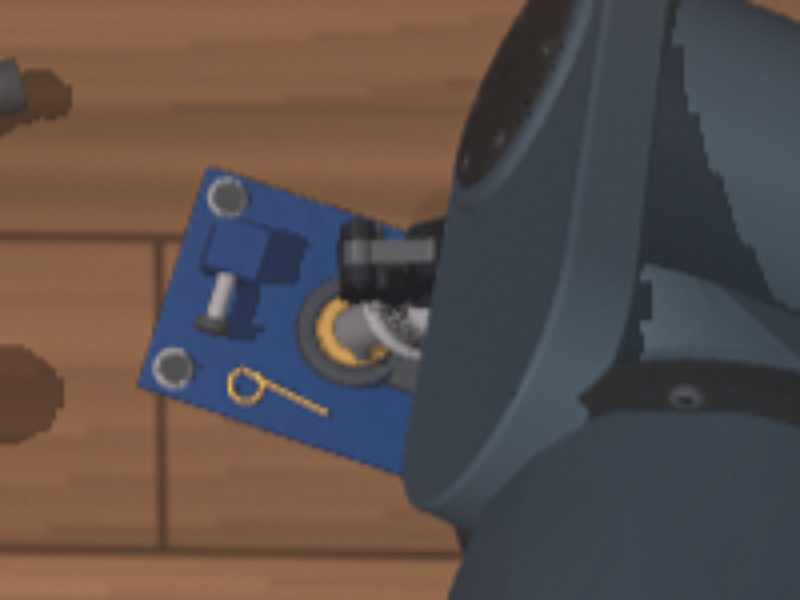

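The side view shows the former held upright and just above the post, with the former axis near x=405 and the post axis near x=401 in the crop. I'll compare the two with sub-pixel edges from the same camera.

Run:
```python
from h import *
f=grab_frame("side");im=f["image"].astype(int);w=cloud(f);e=sense()["eef_pos"]
ub,vb=186,53
# post rows and former rows, grey bright pixels
def row(v,a,b):
    r=im[v,a:b];mx=r.max(1);mn=r.min(1);ok=(mx>95)&(mx-mn<30)
    i=np.where(ok)[0]+a;return i.min(),i.max(),len(i)
for v in range(138,160,3): print("post",v,row(v,272,300), w[v,280:294].mean(0).round(4))
for v in range(96,122,2): print("former",v,row(v,268,305), np.nanmean(w[v,280:294],0).round(4))
for z in(.05,.07,.09,.096,.15,.17): print(z,proj(f,[e[0],e[1],z]))
# front surface per height -> axis (fit circle of known radius)
from scipy.optimize import least_squares
def fit(box,zl,zh,r,g):
    a,b,c,d=box;p=w[b:d,a:c].reshape(-1,3);p=p[(p[:,2]>zl)&(p[:,2]<zh)&(abs(p[:,1]-g[1])<.04)&(abs(p[:,0]-g[0])<.04)]
    s=least_squares(lambda q:np.hypot(p[:,0]-q[0],p[:,1]-q[1])-r,g,loss="soft_l1",f_scale=.001);return s.x,len(p),np.std(s.fun)
print("post",fit((272,130,300,165),.06,.086,.012,[.539,-.178]))
print("former",fit((268,90,305,124),.15,.168,.027,[.539,-.178]),"tcp",e)
```

```text
post 138 (np.int64(283), np.int64(299), 12) [ 0.5451 -0.2765  0.0476]
post 141 (np.int64(281), np.int64(299), 15) [ 0.5408 -0.2252  0.064 ]
post 144 (np.int64(281), np.int64(299), 16) [nan nan nan]
post 147 (np.int64(279), np.int64(299), 18) [ 0.5389 -0.2068  0.0563]
post 150 (np.int64(275), np.int64(299), 17) [ 0.5383 -0.2024  0.0501]
post 153 (np.int64(272), np.int64(297), 12) [ 0.5377 -0.1966  0.0446]
post 156 (np.int64(281), np.int64(299), 16) [ 0.5371 -0.1917  0.0387]
post 159 (np.int64(279), np.int64(297), 18) [ 0.5357 -0.176   0.0388]
former 96 (np.int64(276), np.int64(298), 17) [ 0.538  -0.1502  0.2106]
former 98 (np.int64(276), np.int64(299), 17) [ 0.5375 -0.1451  0.2079]
former 100 (np.int64(278), np.int64(297), 14) [ 0.5372 -0.1429  0.2042]
former 102 (np.int64(278), np.int64(296), 14) [ 0.5371 -0.1429  0.1996]
former 104 (np.int64(278), np.int64(297), 15) [ 0.537  -0.1434  0.1948]
former 106 (np.int64(278), np.int64(296), 14) [ 0.5369 -0.1438  0.19  ]
former 108 (np.int64(276), np.int64(295), 15) [ 0.5368 -0.1447  0.185 ]
former 110 (np.int64(276), np.int64(299), 24) [ 0.5376 -0.1474  0.1791]
former 112 (np.int64(277), np.int64(298), 22) [ 0.5373 -0.1524  0.1724]
former 114 (np.int64(277), np.int64(297), 21) [ 0.5371 -0.152   0.1677]
former 116 (np.int64(276), np.int64(298), 23) [ 0.5381 -0.1559  0.1612]
former 118 (np.int64(276), np.int64(298), 23) [ 0.5371 -0.1554  0.1566]
former 120 (np.int64(277), np.int64(297), 21) [ 0.5367 -0.1528  0.1528]
0.05 [285.00270389 154.54856947]
0.07 [285.21419749 147.33488389]
0.09 [285.43047632 139.9579823 ]
0.096 [285.49631745 137.71225375]
0.15 [286.1097053  116.79064183]
0.17 [286.34684599 108.70217771]
post (array([ 0.54030947, -0.17935842]), 97, np.float64(0.001363675432119392))
former (array([ 0.53969544, -0.17981162]), 154, np.float64(0.002148147288345964)) tcp [ 0.53995352 -0.17785629  0.18643035]
```

Former and post axes agree to about 0.6 mm in the same camera, well inside the taper's margin. Lowering over the tip.

```bash
python3 -m handwheel '[[[0,0,0],[0,0.015,0],0.045],[[0,0,0],[0,0.03,0],0.045],[[0,0,0],[0,0.042,0],0.045],[[0,0,0],[0,0.048,0],0.045],[[0,0,0],[0,0.052,0],0.045],[[0,0,0],[0,0.056,0],0.045],[[0,0,0],[0,0.058,0],0.045],[[0,0,0],[0,0.058,0],0.045],[[0,0,0],[0,0.058,0],0.045]]'
python3 - <<'E'
from h import *
s,R=tool();print(s["force"],s["ft_torque"],s["eef_pos"])
f=grab_frame("side");u,v=proj(f,[.539,-.179,.10]).astype(int);im=f["image"][max(0,v-75):v+75,u-100:u+100,::-1]
cv2.imwrite("pics/side6.png",cv2.resize(im,None,fx=4,fy=4))
E
```

```text
clock: 6.9
eef_pos: [0.5402, -0.1785, 0.1287]
orientation: [0.502, -0.502, 0.498, -0.498]
force: [0.2, 1.0, -6.6]
opening: 0.0523
[ 0.22704828  0.97332954 -6.56696122] [ 0.00600981 -0.01440425  0.04204489] [ 0.54019482 -0.17847908  0.12865133]
```

View pics/side6.png

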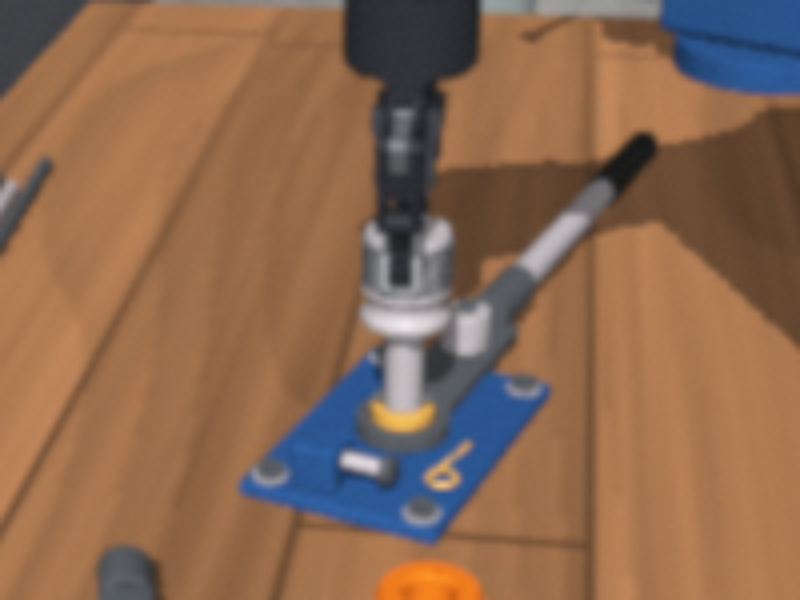

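The former at (405,280) is over the post tip, post at (403,365), with no contact force. Continuing slowly.

```bash
python3 -m handwheel '[[[0,0,0],[0,0.004,0],0.045],[[0,0,0],[0,0.008,0],0.045],[[0,0,0],[0,0.012,0],0.045],[[0,0,0],[0,0.015,0],0.045],[[0,0,0],[0,0.015,0],0.045],[[0,0,0],[0,0.015,0],0.045]]'
python3 -c "
from h import *
s,R=tool();print(s['force'],s['ft_torque'],s['eef_pos'])"
```

```text
clock: 7.45
eef_pos: [0.5401, -0.1793, 0.1128]
orientation: [-0.501, 0.502, -0.498, 0.499]
force: [-0.9, -6.6, -8.5]
opening: 0.0524
[-0.86049481 -6.58038692 -8.5015555 ] [-1.29074101 -0.05026539  0.07713676] [ 0.54008039 -0.17932255  0.1128365 ]
```

The former is on the post. The side force of -6.6 N in y says to ease towards -y (tool +x), so I shift that way while lowering.

```bash
python3 -m handwheel '[[[0,0,0],[0.0015,0,0],0.045],[[0,0,0],[0.0015,0,0],0.045],[[0,0,0],[0.0015,0.004,0],0.045],[[0,0,0],[0.0015,0.008,0],0.045],[[0,0,0],[0.0015,0.012,0],0.045],[[0,0,0],[0.0015,0.012,0],0.045],[[0,0,0],[0.0015,0.012,0],0.045]]'
python3 -c "
from h import *
s,R=tool();print(s['force'],s['ft_torque'],s['eef_pos'],R)"
```

```text
clock: 8.03
eef_pos: [0.5399, -0.1798, 0.1009]
orientation: [-0.502, 0.502, -0.498, 0.498]
force: [0.0, 0.9, -5.9]
opening: 0.0523
[ 0.04889317  0.89938392 -5.93701775] [-0.00236077 -0.07119429  0.07256419] [ 0.53994499 -0.17984146  0.10092336] [[ 6.76034175e-03 -4.74801928e-04  9.99977036e-01]
 [-9.99977120e-01  2.36321067e-04  6.76045452e-03]
 [-2.39525517e-04 -9.99999859e-01 -4.73193454e-04]]
```

```bash
python3 -m handwheel '[[[0,0,0],[0,0.005,0],0.045],[[0,0,0],[0,0.010,0],0.045],[[0,0,0],[0,0.015,0],0.045],[[0,0,0],[0,0.020,0],0.045],[[0,0,0],[0,0.022,0],0.045],[[0,0,0],[0,0.022,0],0.045],[[0,0,0],[0,0.022,0],0.045]]'; python3 -m handwheel '[[[0,0,0],[0,0.001,0],0.045],[[0,0,0],[0,0.002,0],0.045],[[0,0,0],[0,0.002,0],0.045]]'
```

```text
clock: 8.62
eef_pos: [0.5399, -0.1799, 0.0792]
orientation: [-0.502, 0.502, -0.498, 0.498]
force: [0.1, 0.2, -6.9]
opening: 0.052
clock: 8.87
eef_pos: [0.5399, -0.1799, 0.0772]
orientation: [-0.502, 0.502, -0.498, 0.498]
force: [0.2, 0.8, -6.7]
opening: 0.0521
```

```bash
python3 -m handwheel '[[[0,0,0],[0,0.001,0],0.045],[[0,0,0],[0,0.001,0],0.045],[[0,0,0],[0,0.001,0],0.045]]'; python3 -c "
from h import *
s,R=tool();print(s['force'],s['ft_torque'],s['eef_pos'])"
```

```text
clock: 9.12
eef_pos: [0.54, -0.1799, 0.0763]
orientation: [-0.502, 0.502, -0.498, 0.498]
force: [0.3, 0.0, -5.3]
opening: 0.052
[ 0.28696719  0.03172041 -5.28496035] [ 0.0047623  -0.04408731 -0.02065716] [ 0.5399851  -0.17993248  0.07627739]
```

```bash
python3 -m handwheel '[[[0,0,0],[0,0.001,0],0.045],[[0,0,0],[0,0.001,0],0.045],[[0,0,0],[0,0.001,0],0.045]]';python3 -m handwheel '[[[0,0,0],[0,0.0005,0],0.045],[[0,0,0],[0,0.0005,0],0.045],[[0,0,0],[0,0.0005,0],0.045]]'
```

```text
clock: 9.37
eef_pos: [0.5402, -0.18, 0.0758]
orientation: [0.502, -0.502, 0.498, -0.499]
force: [-2.1, 1.3, 3.0]
opening: 0.0519
clock: 9.62
eef_pos: [0.5403, -0.1801, 0.0757]
orientation: [0.502, -0.502, 0.498, -0.499]
force: [-4.0, 1.8, 8.9]
opening: 0.0527
```

Contact with the pin at TCP z of about 0.076, as expected. I'll ease off to a light touch, then turn in 8° steps and watch the vertical force.

```bash
S() { grep -E "eef|force"; }
python3 -m handwheel '[[[0,-4,0],[0,-0.0004,0],0.045],[[0,-8,0],[0,-0.0004,0],0.045],[[0,-8,0],[0,-0.0004,0],0.045],[[0,-8,0],[0,-0.0004,0],0.045]]' | S
python3 -m handwheel '[[[0,-4,0],[0,0,0],0.045],[[0,-8,0],[0,0,0],0.045],[[0,-8,0],[0,0,0],0.045],[[0,-8,0],[0,0,0],0.045]]' |S
python3 -m handwheel '[[[0,-4,0],[0,0,0],0.045],[[0,-8,0],[0,0,0],0.045],[[0,-8,0],[0,0,0],0.045],[[0,-8,0],[0,0,0],0.045]]' |S
python3 -c "
from h import *
s,R=tool();print(s['force'],s['ft_torque'],np.degrees(s['q']))"
```

```text
eef_pos: [0.5406, -0.1802, 0.0758]
force: [0.5, 0.3, 5.6]
eef_pos: [0.5406, -0.1802, 0.0758]
force: [-0.1, 0.3, 5.2]
eef_pos: [0.5405, -0.1801, 0.0757]
force: [0.6, -0.6, 6.2]
[ 0.60028131 -0.59149646  6.22674051] [ 0.04330874 -0.04346652  0.07105424] [-2.31141102e+01  3.46406045e+01  9.86958307e+01  8.15581159e-04
  4.65849580e+01  4.27152693e+01]
```

Turning freely with light contact of about 12 N on the pin. Continuing.

```bash
S() { grep -E "eef|force"; }
python3 -m handwheel '[[[0,-4,0],[0,0,0],0.045],[[0,-8,0],[0,0,0],0.045],[[0,-8,0],[0,0,0],0.045]]' |S
python3 -m handwheel '[[[0,-4,0],[0,0,0],0.045],[[0,-8,0],[0,0,0],0.045],[[0,-8,0],[0,0,0],0.045]]' |S
python3 -m handwheel '[[[0,-4,0],[0,0,0],0.045],[[0,-8,0],[0,0,0],0.045],[[0,-8,0],[0,0,0],0.045]]' |S
python3 -c "
from h import *
s,R=tool();print(s['force'],s['ft_torque'],np.degrees(s['q']))"
```

```text
eef_pos: [0.5397, -0.1798, 0.0749]
force: [-2.6, 0.8, 3.3]
eef_pos: [0.5394, -0.1796, 0.0744]
force: [-0.3, 0.9, -5.5]
eef_pos: [0.5395, -0.1797, 0.0745]
force: [0.0, 0.3, -6.8]
[ 0.02384417  0.28829564 -6.77296407] [ 0.06453062 -0.0064688  -0.01685813] [-2.31163037e+01  3.47152067e+01  9.87759343e+01 -8.76629464e-04
  4.65918647e+01  1.86382795e+01]
```

The force dropped to the bare weight and the tool sank 1.3 mm over the last two steps, so the keyway has been found. I back up 4° towards its middle and lower gently.

```bash
python3 -m handwheel '[[[0,4,0],[0,0,0],0.045],[[0,4,0],[0,0.001,0],0.045],[[0,4,0],[0,0.002,0],0.045],[[0,4,0],[0,0.002,0],0.045]]'
python3 -c "
from h import *
s,R=tool();print(s['force'],s['ft_torque'],np.degrees(s['q']))"
```

```text
clock: 11.7
eef_pos: [0.5399, -0.1798, 0.0729]
orientation: [0.652, -0.652, 0.275, -0.274]
force: [-0.2, 1.0, -5.0]
opening: 0.0525
[-0.18637146  1.01952585 -5.01669725] [ 0.29710803 -0.04257663  0.02494436] [-2.31057996e+01  3.48703188e+01  9.87825848e+01  1.56933556e-02
  4.63712308e+01  2.25483597e+01]
```

```bash
python3 -m handwheel '[[[0,0,0],[0,0.001,0],0.045],[[0,0,0],[0,0.002,0],0.045],[[0,0,0],[0,0.002,0],0.045]]'
python3 -c "
from h import *
s,R=tool();print(s['force'],s['ft_torque'])"
python3 -m handwheel '[[[0,0,0],[0,0.001,0],0.045],[[0,0,0],[0,0.002,0],0.045],[[0,0,0],[0,0.002,0],0.045]]'
python3 -c "
from h import *
s,R=tool();print(s['force'],s['ft_torque'])"
```

```text
clock: 11.95
eef_pos: [0.5405, -0.1799, 0.072]
orientation: [0.652, -0.652, 0.274, -0.274]
force: [-1.5, 2.6, 4.0]
opening: 0.0519
[-1.46009976  2.63218214  3.97451294] [0.60014467 0.19632179 0.26248875]
clock: 12.2
eef_pos: [0.541, -0.1801, 0.0707]
orientation: [0.652, -0.652, 0.273, -0.275]
force: [-0.2, 4.1, 8.1]
opening: 0.0522
[-0.22763087  4.09724109  8.13577023] [0.68230224 0.07462758 0.59808984]
```

The chamfer is touching: the +0.6 Nm moment about z asks for a little more turn in the original direction. I ease up, turn -5° and retry.

```bash
python3 -m handwheel '[[[0,0,0],[0,-0.0015,0],0.045],[[0,-3,0],[0,-0.0015,0],0.045],[[0,-5,0],[0,-0.0015,0],0.045],[[0,-5,0],[0,-0.0015,0],0.045]]'
python3 -c "
from h import *
s,R=tool();print(s['force'],s['ft_torque'])"
python3 -m handwheel '[[[0,0,0],[0,0.001,0],0.045],[[0,0,0],[0,0.002,0],0.045],[[0,0,0],[0,0.002,0],0.045]]'
python3 -c "
from h import *
s,R=tool();print(s['force'],s['ft_torque'])"
```

```text
clock: 12.53
eef_pos: [0.5397, -0.1797, 0.0703]
orientation: [0.663, -0.663, 0.245, -0.245]
force: [0.1, 2.5, -5.1]
opening: 0.0524
[ 0.12264919  2.45774855 -5.08063701] [0.37059941 0.01469803 0.08908062]
clock: 12.78
eef_pos: [0.5402, -0.1798, 0.0687]
orientation: [0.663, -0.663, 0.246, -0.246]
force: [1.2, 2.5, -3.7]
opening: 0.0521
[ 1.24932328  2.50779734 -3.69985716] [ 0.64285151 -0.33029717  0.33365446]
```

```bash
python3 -m handwheel '[[[0,-2,0],[-0.0004,0,0.0005],0.045],[[0,-2,0],[-0.0004,0,0.0005],0.045],[[0,-2,0],[-0.0004,0.0005,0.0005],0.045],[[0,-2,0],[-0.0004,0.0005,0.0005],0.045]]'
python3 -c "
from h import *
s,R=tool();print(s['force'],s['ft_torque'])"
python3 -m handwheel '[[[0,0,0],[0,0.001,0],0.045],[[0,0,0],[0,0.0015,0],0.045],[[0,0,0],[0,0.0015,0],0.045]]'
python3 -c "
from h import *
s,R=tool();print(s['force'],s['ft_torque'],R)"
```

```text
clock: 13.12
eef_pos: [0.54, -0.1795, 0.0682]
orientation: [-0.667, 0.667, -0.234, 0.234]
force: [-0.3, 0.5, -3.5]
opening: 0.0524
[-0.26225762  0.54389699 -3.45146972] [-0.12620578 -0.00454405  0.06375827]
clock: 13.37
eef_pos: [0.5402, -0.1795, 0.0671]
orientation: [-0.667, 0.667, -0.234, 0.234]
force: [-3.3, -0.1, 4.5]
opening: 0.052
[-3.30630631 -0.10921202  4.4839335 ] [-0.04356538  0.46515427  0.04664922] [[ 7.81045181e-01  4.98352424e-04  6.24474321e-01]
 [-6.24474222e-01 -3.53376590e-04  7.81045339e-01]
 [ 6.09910444e-04 -9.99999813e-01  3.52051601e-05]]
```

Now on the lift-off sleeve: fz is about +4 N, which matches 10.5 N less the weight, with z at 0.067 and almost no moment about z. Pushing down against the spring.

```bash
for i in 1; do python3 -m handwheel '[[[0,0,0],[-0.0003,0.001,-0.0003],0.045],[[0,0,0],[-0.0003,0.002,-0.0003],0.045],[[0,0,0],[-0.0003,0.0025,-0.0003],0.045],[[0,0,0],[-0.0003,0.0025,-0.0003],0.045]]' 90; done
python3 -c "
from h import *
s,R=tool();print(s['force'],s['ft_torque'])"
python3 -m handwheel '[[[0,0,0],[0,0.001,0],0.045],[[0,0,0],[0,0.002,0],0.045],[[0,0,0],[0,0.002,0],0.045]]'
python3 -c "
from h import *
s,R=tool();print(s['force'],s['ft_torque'])"
```

```text
clock: 13.7
eef_pos: [0.5401, -0.1796, 0.0647]
orientation: [-0.667, 0.667, -0.233, 0.234]
force: [-0.9, 0.9, 3.6]
opening: 0.0515
[-0.8639834   0.86527805  3.63303026] [0.04462393 0.18301167 0.05956762]
clock: 13.95
eef_pos: [0.5401, -0.1796, 0.0627]
orientation: [-0.667, 0.667, -0.233, 0.234]
force: [-1.3, 0.9, 5.5]
opening: 0.0517
[-1.31931798  0.89404768  5.51456684] [0.03969731 0.20403522 0.07510132]
```

```bash
python3 -m handwheel '[[[0,0,0],[0,0.001,0],0.045],[[0,0,0],[0,0.0018,0],0.045],[[0,0,0],[0,0.0018,0],0.045]]'
python3 -m handwheel '[[[0,0,0],[0,0.0008,0],0.045],[[0,0,0],[0,0.0008,0],0.045],[[0,0,0],[0,0.0008,0],0.045]]'
python3 -m handwheel '[[[0,0,0],[0,0.0006,0],0.045],[[0,0,0],[0,0.0006,0],0.045],[[0,0,0],[0,0.0006,0],0.045]]'
python3 -c "
from h import *
s,R=tool();print(s['force'],s['ft_torque'])"
```

```text
clock: 14.2
eef_pos: [0.5401, -0.1796, 0.061]
orientation: [-0.667, 0.667, -0.233, 0.234]
force: [-2.1, 0.3, 6.5]
opening: 0.0516
clock: 14.45
eef_pos: [0.5402, -0.1796, 0.0603]
orientation: [-0.667, 0.667, -0.233, 0.234]
force: [-1.2, 0.1, 6.8]
opening: 0.052
clock: 14.7
eef_pos: [0.5402, -0.1796, 0.0602]
orientation: [-0.667, 0.667, -0.233, 0.234]
force: [-4.9, 1.0, 14.7]
opening: 0.052
[-4.9394249   0.97675813 14.65932978] [0.31173633 0.80774167 0.01564572]
```

Seated: z stopped at 0.0602, 16 mm below the pin contact, and the force rose. I add a small firm push and look.

```bash
python3 -m handwheel '[[[0,0,0],[-0.0003,0.0006,-0.0003],0.045],[[0,0,0],[-0.0003,0.0006,-0.0003],0.045],[[0,0,0],[-0.0003,0.0006,-0.0003],0.045],[[0,0,0],[-0.0003,0.0006,-0.0003],0.045],[[0,0,0],[-0.0003,0.0006,-0.0003],0.045],[[0,0,0],[-0.0003,0.0006,-0.0003],0.045]]' 110
python3 - <<'E'
from h import *
s=sense();print(s["force"],s["ft_torque"])
f=grab_frame("side");u,v=proj(f,[.539,-.179,.08]).astype(int);im=f["image"][v-50:v+50,u-66:u+66,::-1]
cv2.imwrite("pics/side7.png",cv2.resize(im,None,fx=6,fy=6,interpolation=2));cv2.imwrite("pics/side7f.png",f["image"][:,:,::-1])
w=cloud(f)[int(v)-40:int(v)+40,int(u)-40:int(u)+40].reshape(-1,3)
E
```

```text
clock: 15.2
eef_pos: [0.5401, -0.1796, 0.0602]
orientation: [0.667, -0.667, 0.233, -0.235]
force: [-3.9, 1.5, 21.2]
opening: 0.0516
[-3.8980327   1.50773488 21.20819417] [0.69480142 1.02241669 0.10778308]
```

View pics/side7.png

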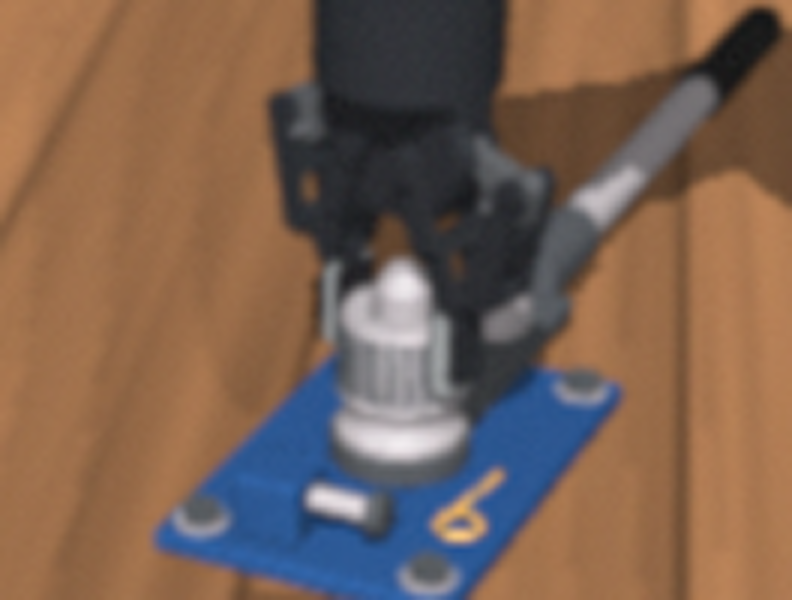

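View pics/side7f.png

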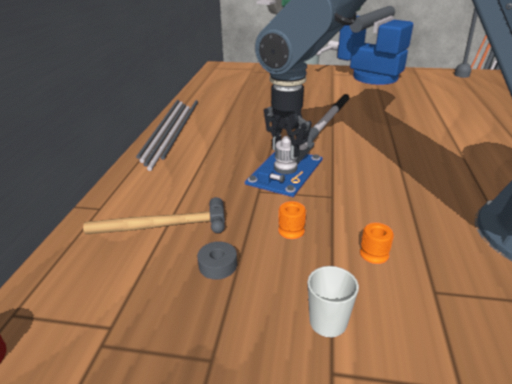

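The former (400,370) sits on the dark seat with no brass showing, and the post tip stands clear at (402,285). The cup, plain former and hammer look unmoved. One last height check, then I hand in.

Run:
```python
from h import *
f=grab_frame("side");w=cloud(f)
c=np.array([.540,-.1785])
m=np.hypot(w[...,0]-c[0],w[...,1]-c[1])
im=f["image"].astype(int);g=(im.max(2)>95)&(im.max(2)-im.min(2)<30)
p=w[(m<.014)&g];print("post top z",np.nanmax(p[:,2]))
q=w[(m>.0145)&(m<.0255)&g];print("rim hist",np.histogram(q[:,2],bins=np.arange(.06,.1,.002)))
p=w[(w[...,0]>.40)&(w[...,0]<.45)&(w[...,1]>.23)&(w[...,1]<.32)&(w[...,2]>.08)];print("cup rim centre",cv2.minEnclosingCircle(p[:,:2].astype(np.float32)))
s=sense();print(s["clock"],s["force"],s["eef_pos"])
```

```text
post top z 0.09794535095210555
rim hist (array([ 6,  6,  7,  3,  7,  3,  3,  6, 35, 21,  0,  0,  0,  0,  0,  0,  0,
        0,  0,  0]), array([0.06 , 0.062, 0.064, 0.066, 0.068, 0.07 , 0.072, 0.074, 0.076,
       0.078, 0.08 , 0.082, 0.084, 0.086, 0.088, 0.09 , 0.092, 0.094,
       0.096, 0.098, 0.1  ]))
cup rim centre ((0.42645570635795593, 0.27849283814430237), 0.03733338788151741)
15.3 [-4.47177004  1.91660056 20.28874103] [ 0.54015145 -0.17960111  0.06028242]
```

The former's top is at 0.078 m, which is 22 + 56 mm, so it is fully home.

```bash
python3 -c "
from station import *
print(sign_off());s=sense();print(s['clock'],s['eef_pos'],s['force'])"
```

```text
the job is handed in; nothing more can be done
None
the job is handed in; nothing more can be done
```

The steel former is fully home on the bender's seat, and I handed the job in at about 15.3 s with the gripper still holding it down.

- **How it went:** I gripped the former by its knurling and lowered it over the post until it rested lightly on the pin, with about 12–15 N on it. I then turned it in 8° steps. The keyway showed after about 40° of turn. It caught once on the chamfer (about 15 N, 0.6 Nm), so I eased it up, turned about 7° further and let it drop onto the lift-off sleeve. From there I pushed it home against the spring.
- **Seating checks:** The tool stopped 16 mm below where it had touched the pin. In the depth image the top of the former is at about 78 mm, as expected, and no brass sleeve shows. The post stands about 18 mm above the former, so the clip hole should be clear, though the picture was too coarse to see the hole itself.
- **Hold at hand-in:** The wrist read about 20 N upward, which is about 27 N on the former against the 14.5 N spring. Some side load remained, about 4–5 N and 1 Nm.
- **Bystanders:** The cup measured about 3 mm from its first position, but that reading came from the other camera and matches the usual offset between the two. In the last picture the plain former and hammer look unmoved, but I did not re-measure them.
- **Disagreement:** The two cameras differed by 2–3 mm on positions. I used averages and then let the measured forces centre the former on the post.

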